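Load a stave into the dowelling jig and index the drill guide

ROBOT

A 6-joint arm with a two-finger parallel gripper is mounted at the origin on the work surface. World frame = base frame: x ahead of the robot, y to its left, z up, the work surface at z = 0. Lengths are in m, angles in rad, forces in N, time in s.
With the tool pointing down it reaches from about 0.25 to 0.725 m from the base axis. Payload 9.7 kg.
Tool frame: the origin (TCP) lies at the very end of the fingers, on their centre line; the grasp point (between the pads) lies 19 mm behind it (hold_point_z is the distance from the TCP to the grasp point, in m); z points along the fingers, x is the direction in which the jaws open and shut, and the axes are right-handed (so a half turn about z gives the same grasp; the last joint's range is limited). The gripper opens to 85 mm and grips with 20 to 120 N. Pads are 22 mm wide; open, the fingers measure 114 mm over their backs; the gripper's body (76 mm by 85 mm) begins 54 mm behind the grasp point. The pads swing forward as they close: fully open they stand 13 mm farther back than shut.
Start: joints at [1.275, 0.087, 0.176, 1.66, 0, 1.571], TCP at [0.16, 0.526, 0.231] pointing down, gripper open.
Joint ranges: [-3.13, 3.13], [-0.85, 1.81], [-1.15, 1.24], [-2.2, 2.28], [-1.44, 1.52], [-3.14, 3.14]. Speed limits (rad/s): [2.22, 2.22, 2.57, 3.14, 3.14, 3.14].

INTERFACE

Orientations are given as a 3x3 rotation matrix whose columns are the frame's x, y, z axes.
In Python, from rig import * gives the robot as it stands.
- The arm moves only by the shell command python3 -m inch 'ROWS' [OPENING] [FORCE]. ROWS is JSON, a list of rows, each an object of numbers: "x", "y", "z": the shift along the tool's x, y, z in units of 40 mm (1.0 is 40 mm); "ax", "ay", "az": the turn, a rotation vector about the tool's x, y, z in units of 5 degrees (1.0 is 5 degrees). A call has 1 to 12 rows; each row shifts and turns the pose as measured when the row begins, along the tool's axes as they then stand; what a row does not reach is not made up. A row lasts 1/8 s, in which the tool goes at most 62.5 mm and 10.7 degrees, less where a joint would pass 70% of its speed; a pose out of reach is approached as far as the arm can. A call is refused whole if a number of a shift passes 1 or a number of a turn 1, either way. A call with a gripper value outside its range is refused whole. OPENING is the opening, from 0 (shut) to 1 (fully open), set as the call begins (- or left out, the last holds). The fingers move at their own pace and stop on an object; FORCE is the grip in N (left out, the last holds). Time passes only in rows, so rows that do not move let the fingers close. It gives the time, the measured TCP pose, the force and the opening at its end, in the units of the state.
- read_state(): the state, without advancing time (a new reading comes with each control period).
- get_image(name): name is "side" or "top" or "wrist"; returns a dict with "frame" (480x640x3 uint8, red, green, blue), "intrinsics" (3x3 intrinsics, pixels), "R" (3x3) and "t" (3): a world point X has camera coordinates R X + t. Camera axes: x right, y down, z forward; pixel columns grow to the right and rows downward; lengths in m; the calibration is good to about 2 mm. The wrist camera is an equidistant fisheye: a pixel r from the principal point sees the ray r / f radians off the axis. A picture is of the moment at which its call begins. There is no depth.
- hand_in(): hands the job in, once; it reports no verdict.
The state is a dict: "clock": time; "joint_positions": joint angles; "joint_velocities": joint speeds; "effort": joint torques, N m; "ee_pos": TCP position; "tool_rot": TCP orientation; "force": force on the tool from outside, world axes, zero at the start; "moment": the same for the moment, N m; "gripper_width": finger opening in m.
Only numpy, scipy, OpenCV 4.12 (cv2) and the standard library are available. Lean on these libraries where they do the work, as an engineer would, in place of code of your own. Each camera call takes 0.05 s, during which the arm holds its last target. There are 200 camera calls.

TASK

Slide the stave tray, with its stave standing in it, fully home into the mouth of the dowelling jig and let go of it. Then take hold of the drill-guide carriage (the plate with the black knob) and slide it along its rail until its ball clicks into the notch of the index strip, and finish while holding it there for the drilling: keep your grip on it, do not let go. Leave the other things on the bench where they are.

Things in the scene. Friction and masses are not known exactly. Their poses are not given: they have to be found in the camera images.
- jig: Dowel-drilling jig, fixed. Origin on the bench, mid-width of the tray channel; its y axis runs along the channel from the open mouth (-y) to the closed end (+y). The tray slides on the bench between side guides 94 mm apart (x = +-47 mm), from y = -90 to +100 mm. Along its +x side (x = 59 to 119, y = -100 to +145 mm) stands an extrusion 60 mm high with a guide rail on top, to 70 mm.
- mouth (a point): Middle of the channel's mouth on the bench (jig x = 0, y = -90 mm); axes as the jig's. In front of it the guides flare outwards for 24 mm. Metal lips over the guides, 11 to 15 mm above the bench, overhang the channel by 8 mm each side: the tray's edges run under them.
- end_stop (a point): Middle of the end stop's face on the bench (jig x = 0, y = +100 mm), a block across the channel, 30 mm high. The tray is fully home when its nose touches it.
- tray: Plywood tray with the stave, loose on the bench before the mouth, 0.3 to 0.5 kg. Origin: underside, middle of its 270 mm length; its y axis points to its nose. Base 90 mm wide, 8 mm thick, y = -135 to +120 mm, then a 70 mm wide nose to +135 mm. Two cheeks (x = +-10 to +-23 mm, 32 mm high) hold the stave. Home: its origin at jig x = 0, y = -35 mm, its y axis along the jig's.
- tray_grip (a point): The tray's grip, an upright wooden block at its rear, 18 mm thick (tray x), 44 mm long (tray y), from 8 to 58 mm above the bench. The point is in its middle, 40 mm up, at tray x = 0, y = -110 mm.
- stave: The stave standing on edge in the tray, 18 mm thick, 150 mm long, 45 mm high, its top 53 mm above the bench; loose, 1 mm play to each cheek. Origin: centre of its underside, at y = +40 mm, 8 mm up in the tray's frame. 60 g.
- slide (a joint): Slide of the drill-guide carriage along the guide rail, m: 0 at the closed end of the jig, growing to 0.125 towards the mouth (along the jig's -y). It starts between 0 and 0.03. It rubs with about 2 N.
- carriage: The drill-guide carriage, held by its black round knob: 26 mm across between 99 and 125 mm above the bench, top at 128. Origin: the knob's foot, on its axis, 89 mm up, on top of the carriage's aluminium plate (56 mm along jig y; from 54 mm on the knob's -x side to 80 mm on its +x side). The ball plunger, 24 mm across, 99 mm high, stands 68 mm to its +x side.
- plunger_tip (a point): Point on the carriage straight under its ball plunger, level with the index strip's top face, 66 mm above the bench; at the same jig y as the knob's axis. Here a spring presses a 10 mm steel ball down on the strip with about 7 N.
- notch (a point): Middle of the notch, 8 mm wide, across the 14 mm wide steel index strip on top of the extrusion, 66 mm above the bench; axes as the jig's. The strip is set anew along the rail for each job. The ball drops about 2 mm into the notch: it draws the carriage in over the last 4 mm, until plunger_tip is at the notch's jig y; pushing it out of the notch takes about 10 N.
- spare_a: Bystander: a spare stave lying flat, 45 x 150 x 18 mm, behind the tray, to the robot's right. Origin: underside centre.
- spare_b: Bystander: a spare stave lying flat, 45 x 150 x 18 mm, beyond the tray. Origin: underside centre.
- plane: Bystander: a wooden hand plane, 70 x 240 x 32 mm block with a slanted iron, near the robot's left. Origin: underside centre.
- mallet: Bystander: a wooden mallet lying down, head 110 x 56 mm, handle 220 mm. Origin: underside centre.
- hoop: Bystander: a copper hoop lying flat, 190 mm across, 16 mm high. Origin: underside centre.
- dowel_cup: Bystander: a round cup of dowels, 72 mm across, 85 mm high (dowels to 140 mm). Origin: underside centre.
- gauge: Bystander: a wooden marking gauge: head 60 x 20 x 50 mm on a 180 mm beam. Origin: underside centre.
Not all that is in view belongs to the job. What is shaped like the stave but orange or red is not meant.

How it is judged:
By the outcome, as a careful person would: the job done as asked, in the order asked, and still so for the second after the job is handed in, while the arm keeps its last pose, push and grip.
It also fails if it takes over 61 s, if anything falls off the work surface, if the arm or the gripper's body presses on something with over 40 N, if the wrist force passes 120 N, or if a joint passes its speed limit or range.

## Working session

There is one attempt and no reset: what is moved stays moved. The work goes in short steps, Python scripts to look and compute and a shell command to move; the robot and the scene stay as the last step left them, time stands still between calls to the robot, and variables do not carry over. Pictures are saved under pics/ and viewed, about 8 in all and at most 12, crops included, and the job is handed in when it is done.

```bash
mkdir -p pics; ls
cat > h.py <<'E'
from rig import *
import numpy as np, cv2
def snap(n,f):
    d=get_image(n); np.savez('pics/'+f+'.npz',**{k:np.array(v) for k,v in d.items()})
    cv2.imwrite('pics/'+f+'.png',d['frame'][:,:,::-1]); return d
def crop(f,x0,y0,w,h,s,o):
    im=cv2.imread('pics/'+f+'.png')[y0:y0+h,x0:x0+w]
    cv2.imwrite('pics/'+o+'.png',cv2.resize(im,None,fx=s,fy=s,interpolation=cv2.INTER_CUBIC))
def pix2w(f,u,v,z,fish=False):
    d=np.load('pics/'+f+'.npz');K=d['intrinsics'];R=d['R'];t=d['t']
    a=np.array([(u-K[0,2])/K[0,0],(v-K[1,2])/K[1,1],1.])
    if fish:
        r=np.hypot(a[0],a[1]); a=np.array([np.sin(r)*a[0]/r,np.sin(r)*a[1]/r,np.cos(r)])
    c=-R.T@t; w=R.T@a; return c+w*(z-c[2])/w[2]
def w2pix(f,X,fish=False):
    d=np.load('pics/'+f+'.npz');K=d['intrinsics'];p=d['R']@np.array(X)+d['t']
    if fish:
        th=np.arctan2(np.hypot(p[0],p[1]),p[2]); q=p[:2]/np.hypot(p[0],p[1])*th
    else: q=p[:2]/p[2]
    return q*[K[0,0],K[1,1]]+[K[0,2],K[1,2]]
E
python3 - <<'E'
from h import *
a=snap('top','top0');b=snap('side','side0')
for d in(a,b): print(d['intrinsics'],-np.array(d['R']).T@d['t'],d['R'])
E
```

```text
pics
[[495.13824976   0.         314.98454477]
 [  0.         495.13824976 240.47078279]
 [  0.           0.           1.        ]] [0.30707937 0.00802995 1.32487028] [[-0.02902748 -0.99936536 -0.02064667]
 [-0.98748228  0.03187376 -0.15447593]
 [ 0.15503598  0.01590417 -0.9877808 ]]
[[598.96091802   0.         313.7139392 ]
 [  0.         598.96091802 238.88856925]
 [  0.           0.           1.        ]] [-0.64567542 -1.13344109  1.20314044] [[ 0.71002155 -0.70378952 -0.02344591]
 [-0.41671002 -0.39309423 -0.81965217]
 [ 0.56764616  0.59174085 -0.57238152]]
```

View pics/top0.png

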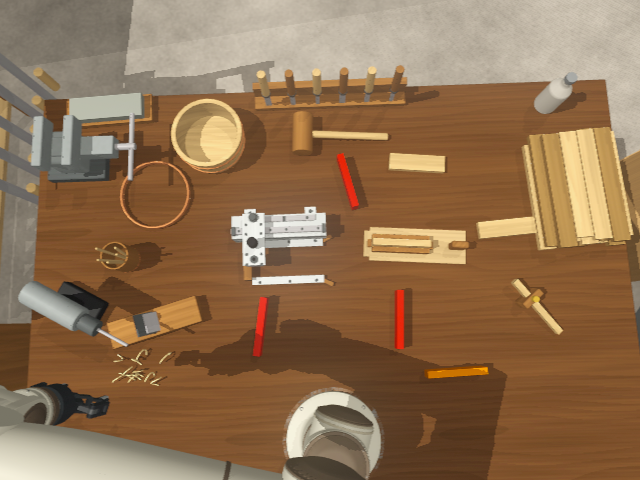

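View pics/side0.png

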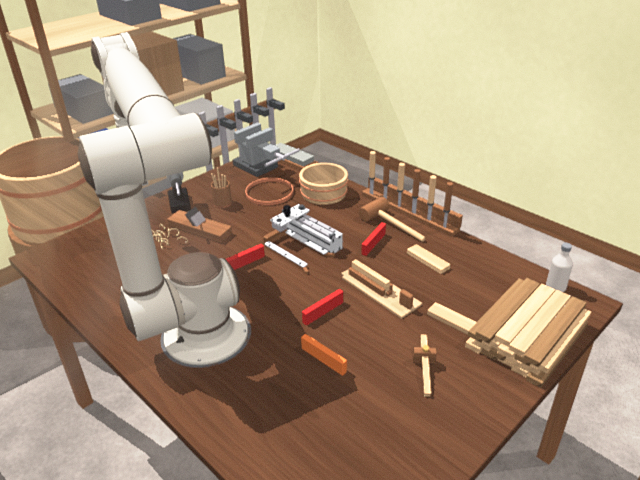

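Top view: jig at about (280,245) with its mouth to the right, and the tray at (415,245) with its grip at (459,245). The red and orange pieces are decoys. I'll enlarge this area.

Run:
```python
from h import *
crop('top0',215,195,266,110,3,'c1')
a=cv2.imread('pics/c1.png'); 
crop('side0',255,190,180,135,4.4,'c2')
b=cv2.imread('pics/c2.png');print(a.shape,b.shape)
```

```text
(330, 798, 3) (594, 792, 3)
```

View pics/c1.png

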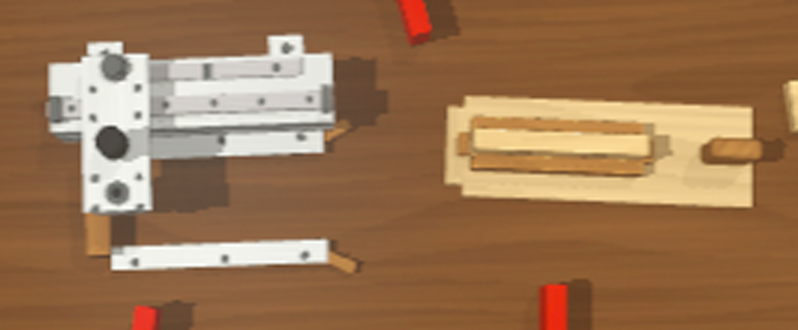

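View pics/c2.png

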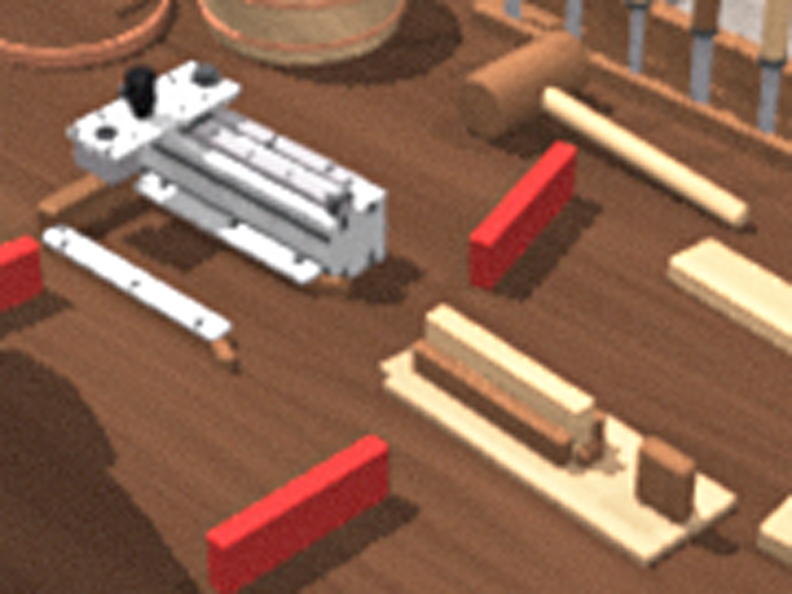

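In crop c1: knob at (113,142), plunger at (115,67), likely notch at (207,70), near-guide lip from (111,250) to (329,240), tray edge corners at (753,106), (752,207), (465,97) and (462,195), grip top at (733,148).

Run:
```python
from h import *
def P(n,cu,cv,z): 
    w=pix2w('top0',215+(cu+.5)/3-.5,195+(cv+.5)/3-.5,z); print(n,(w*1000).round(1)); return w
tr=[P('trayRL',753,106,.008),P('trayRR',752,207,.008),P('trayFL',465,97,.008),P('trayFR',462,195,.008)]
P('nose L',448,106,.008);P('nose R',445,184,.008)
P('griptop front',704,146,.058);P('grip back',762,150,.058)
P('stave f',471,140,.053);P('stave r',650,145,.053)
k=P('knob',113,142,.128);p=P('plunger',115,67,.099);n=P('notch',207,70,.066)
P('lip near L outer',111,270,.015);P('lip near L inner',111,249,.015);P('lip near R outer',329,263,.015);P('lip R inner',327,239,.015)
P('far lip R inner',324,152,.015);P('far lip L',152,160,.015)
P('ext RT',333,54,.06);P('ext RB',335,124,.06);P('ext LT',49,64,.06);P('ext LB',50,132,.06)
P('stop bl',87,254,.03);P('stop br',110,254,.03)
```

```text
trayRL [ 529.2 -375.9    8. ]
trayRR [ 438.5 -368.2    8. ]
trayFL [ 545.8 -119.3    8. ]
trayFR [ 457.3 -112.6    8. ]
nose L [ 538.1 -103.7    8. ]
nose R [467.6 -97.9   8. ]
griptop front [ 487.3 -317.    58. ]
grip back [ 482.3 -366.1   58. ]
stave f [ 499.7 -118.4   53. ]
stave r [ 490.4 -272.1   53. ]
knob [496.1 181.  128. ]
plunger [564.7 182.9  99. ]
notch [566.3 107.9  66. ]
lip near L outer [399.7 200.2  15. ]
lip near L inner [418.2 200.   15. ]
lip near R outer [400.    7.7  15. ]
lip R inner [421.2   8.8  15. ]
far lip R inner [498.9   9.   15. ]
far lip L [496.6 162.6  15. ]
ext RT [578.1  -1.6  60. ]
ext RB [516.4  -1.3  60. ]
ext LT [577.5 246.1  60. ]
ext LB [517.4 245.4  60. ]
stop bl [413.2 218.9  30. ]
stop br [412.6 198.7  30. ]
```

```bash
cat >> h.py <<'E'
def go(x,y,z=None,tx=(1,0)):
    "shift in tool units to world target; az turn units so that tool x || +-tx; tilt error"
    s=read_state();R=np.array(s['tool_rot']);p=np.array(s['ee_pos'])
    d=R.T@(np.array([x,y,p[2] if z is None else z])-p)/.04
    a=R[:,0]; best=None
    for sg in(1,-1):
        t=sg*np.array([tx[0],tx[1],0.]);t/=np.linalg.norm(t)
        l=R.T@t; ang=np.degrees(np.arctan2(l[1],l[0]))
        if best is None or abs(ang)<abs(best): best=ang
    # tilt: turn taking z to world down
    dz=R.T@np.array([0,0,-1.]); tilt=np.degrees(np.array([-dz[1],dz[0],0]))
    print('clock',s['clock'],'p',p.round(4),'shift',d.round(3),'az',round(best/5,2),'tilt ax,ay',(tilt/5).round(2)[:2],'F',np.round(s['force'],1),'w',round(s['gripper_width'],4),'j',np.round(s['joint_positions'],2))
E
python3 -c "
from h import *
print(np.round(read_state()['tool_rot'],3)); go(.485,-.346,.15,(.9976,-.069))"
```

```text
[[ 0.291  0.957 -0.   ]
 [ 0.957 -0.291 -0.001]
 [-0.001 -0.    -1.   ]]
clock 0.1 p [0.1603 0.5259 0.2307] shift [-18.483  14.119   2.038] az 15.4 tilt ax,ay [-0.    0.01] F [-0.4 -0.5 -0.2] w 0.0856 j [1.27 0.09 0.18 1.66 0.   1.57]
```

```bash
R='' ; python3 -m inch '[{"x":-0.92,"y":0.7},{"x":-0.92,"y":0.7},{"x":-0.92,"y":0.7},{"x":-0.92,"y":0.7},{"x":-0.92,"y":0.7},{"x":-0.92,"y":0.7},{"x":-0.92,"y":0.7},{"x":-0.92,"y":0.7},{"x":-0.92,"y":0.7},{"x":-0.92,"y":0.7}]' 1 40 && python3 -m inch '[{"x":-0.92,"y":0.7},{"x":-0.92,"y":0.7},{"x":-0.92,"y":0.7},{"x":-0.92,"y":0.7},{"x":-0.92,"y":0.7},{"x":-0.92,"y":0.7},{"x":-0.92,"y":0.7},{"x":-0.92,"y":0.7}]' && python3 -m inch '[{"az":1},{"az":1},{"az":1},{"az":1},{"az":1},{"az":1},{"az":1},{"az":1},{"az":1},{"az":1},{"az":1},{"az":1}]'; python3 -c "
from h import *
go(.4854,-.346,.12,(.9976,-.069))"
```

```text
clock 0.1 p [0.1603 0.5259 0.2307] shift [-18.479  14.129   2.788] az 15.4 tilt ax,ay [-0.    0.01] F [-0.4 -0.5 -0.2] w 0.0856 j [1.27 0.09 0.18 1.66 0.   1.57]invalid input
```

```bash
python3 -m inch '[{"x":-0.9,"y":0.7,"z":0,"ax":0,"ay":0,"az":0}]'; echo; python3 -m inch '[{"x":-0.9,"y":0.7}]'
```

```text
clock: 0.22
ee_pos: [0.1761, 0.4839, 0.2291]
tool_rot: [[0.289, 0.957, -0.001], [0.957, -0.289, -0.003], [-0.003, -0.0, -1.0]]
force: [1.4, 0.4, 0.7]
gripper_width: 0.0853
invalid input
```

All six keys are needed in each row.

```bash
python3 -m inch '[{"x":-0.92,"y":0.7,"z":0,"ax":0,"ay":0,"az":0},{"x":-0.92,"y":0.7,"z":0,"ax":0,"ay":0,"az":0},{"x":-0.92,"y":0.7,"z":0,"ax":0,"ay":0,"az":0},{"x":-0.92,"y":0.7,"z":0,"ax":0,"ay":0,"az":0},{"x":-0.92,"y":0.7,"z":0,"ax":0,"ay":0,"az":0},{"x":-0.92,"y":0.7,"z":0,"ax":0,"ay":0,"az":0},{"x":-0.92,"y":0.7,"z":0,"ax":0,"ay":0,"az":0},{"x":-0.92,"y":0.7,"z":0,"ax":0,"ay":0,"az":0},{"x":-0.92,"y":0.7,"z":0,"ax":0,"ay":0,"az":0},{"x":-0.92,"y":0.7,"z":0,"ax":0,"ay":0,"az":0}]' 1 40; python3 -c "
from h import *
go(.4854,-.346,.2,(.9976,-.069))"
```

```text
clock: 1.48
ee_pos: [0.3401, 0.0368, 0.2282]
tool_rot: [[0.285, 0.959, -0.001], [0.959, -0.285, -0.006], [-0.006, 0.0, -1.0]]
force: [1.3, 0.6, 0.7]
gripper_width: 0.0856
clock 1.475 p [0.3401 0.0368 0.2282] shift [-8.135  6.209  0.757] az 15.48 tilt ax,ay [0.01 0.07] F [1.3 0.6 0.7] w 0.0856 j [ 0.11 -0.4  -0.26  1.72 -0.01  0.4 ]
```

```bash
python3 -m inch '[{"x":-0.92,"y":0.7,"z":0,"ax":0,"ay":0,"az":0},{"x":-0.92,"y":0.7,"z":0,"ax":0,"ay":0,"az":0},{"x":-0.92,"y":0.7,"z":0,"ax":0,"ay":0,"az":0},{"x":-0.92,"y":0.7,"z":0,"ax":0,"ay":0,"az":0},{"x":-0.92,"y":0.7,"z":0,"ax":0,"ay":0,"az":0},{"x":-0.92,"y":0.7,"z":0,"ax":0,"ay":0,"az":0},{"x":-0.92,"y":0.7,"z":0,"ax":0,"ay":0,"az":0},{"x":-0.92,"y":0.7,"z":0,"ax":0,"ay":0,"az":0}]'; python3 -m inch '[{"x":0,"y":0,"z":0,"ax":0,"ay":0,"az":1},{"x":0,"y":0,"z":0,"ax":0,"ay":0,"az":1},{"x":0,"y":0,"z":0,"ax":0,"ay":0,"az":1},{"x":0,"y":0,"z":0,"ax":0,"ay":0,"az":1},{"x":0,"y":0,"z":0,"ax":0,"ay":0,"az":1},{"x":0,"y":0,"z":0,"ax":0,"ay":0,"az":1},{"x":0,"y":0,"z":0,"ax":0,"ay":0,"az":1},{"x":0,"y":0,"z":0,"ax":0,"ay":0,"az":1},{"x":0,"y":0,"z":0,"ax":0,"ay":0,"az":1},{"x":0,"y":0,"z":0,"ax":0,"ay":0,"az":1},{"x":0,"y":0,"z":0,"ax":0,"ay":0,"az":1},{"x":0,"y":0,"z":0,"ax":0,"ay":0,"az":1}]' >/dev/null;python3 -c "
from h import *
go(.4854,-.346,.13,(.9976,-.069))"
```

```text
clock: 2.48
ee_pos: [0.4719, -0.3225, 0.2281]
tool_rot: [[0.287, 0.958, -0.002], [0.958, -0.287, -0.004], [-0.005, -0.001, -1.0]]
force: [0.9, -0.5, 0.3]
gripper_width: 0.0851
clock 3.975 p [ 0.4707 -0.3252  0.2197] shift [0.289 0.594 2.236] az 3.01 tilt ax,ay [-0.07  0.15] F [ 0.4  0.2 -0.2] w 0.0853 j [-0.6   0.15  0.22  1.66 -0.01  0.78]
```

```bash
python3 -m inch '[{"x":0,"y":0,"z":0,"ax":0,"ay":0,"az":1},{"x":0,"y":0,"z":0,"ax":0,"ay":0.15,"az":1},{"x":0,"y":0,"z":0,"ax":-0.07,"ay":0,"az":1},{"x":0.35,"y":0.55,"z":0.7,"ax":0,"ay":0,"az":0},{"x":0,"y":0,"z":0.7,"ax":0,"ay":0,"az":0},{"x":0,"y":0,"z":0,"ax":0,"ay":0,"az":0}]' ;python3 -c "
from h import *
go(.4854,-.346,.1,(.9976,-.069))
d=snap('wrist','w1');print(d['intrinsics'])
for X in [(.4854,-.346,.058),(.487,-.324,.058),(.484,-.368,.058)]: print(w2pix('w1',X,True).round(1))"
```

```text
clock: 4.72
ee_pos: [0.4826, -0.3484, 0.1603]
tool_rot: [[0.997, -0.078, -0.003], [-0.078, -0.997, 0.0], [-0.003, 0.0, -1.0]]
force: [-0.1, 0.2, 0.7]
gripper_width: 0.0852
clock 4.725 p [ 0.4826 -0.3484  0.1603] shift [ 0.069 -0.066  1.508] az -0.11 tilt ax,ay [0.   0.04] F [-0.1  0.2  0.7] w 0.0852 j [-0.62  0.18  0.15  1.54 -0.    1.02]
[[371.64829954   0.         317.50668148]
 [  0.         371.64829954 238.16208364]
 [  0.           0.           1.        ]]
[321.7 235.8]
[321.7 204.5]
[322.  265.5]
```

View pics/w1.png

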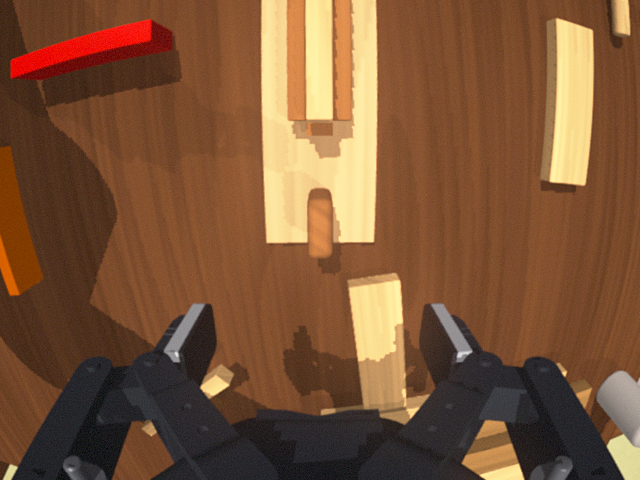

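Grip top spans (320,190)–(320,257); tray rear edge is at v≈242 from u 266 to 375, behind it spare_a at (377,340).

```bash
python3 -c "
from h import *
for n,u,v,z in [('gf',320,190,.058),('gb',320,257,.058),('RL',375,242,.008),('RR',267,243,.008),('L0',376,40,.008),('R0',261,40,.008),('spareTL',398,276,.018),('spareTR',348,282,.018)]: print(n,(pix2w('w1',u,v,z,True)*1e3).round(1))"
```

```text
gf [ 486.6 -314.    58. ]
gb [ 483.  -361.5   58. ]
RL [ 528.9 -370.5    8. ]
RR [ 438.3 -364.5    8. ]
L0 [ 539.  -205.1    8. ]
R0 [ 449.6 -198.2    8. ]
spareTL [ 546.6 -399.    18. ]
spareTR [ 503.8 -400.8   18. ]
```

```bash
python3 -m inch '[{"x":0.06,"y":-0.16,"z":0.9,"ax":0,"ay":0.04,"az":-0.1},{"x":0,"y":0,"z":0.9,"ax":0,"ay":0,"az":0},{"x":0,"y":0,"z":0.9,"ax":0,"ay":0,"az":0},{"x":0,"y":0,"z":0.6,"ax":0,"ay":0,"az":0},{"x":0,"y":0,"z":0,"ax":0,"ay":0,"az":0}]' ;python3 -c "
from h import *
go(.485,-.342,.022,(.9976,-.067))"
```

```text
clock: 5.4
ee_pos: [0.4895, -0.3443, 0.035]
tool_rot: [[0.998, -0.068, 0.01], [-0.068, -0.998, -0.007], [0.011, 0.007, -1.0]]
force: [-0.2, -0.2, 0.2]
gripper_width: 0.0852
clock 5.4 p [ 0.4895 -0.3443  0.035 ] shift [-0.12  -0.051  0.322] az -0.01 tilt ax,ay [ 0.08 -0.12] F [-0.2 -0.2  0.2] w 0.0852 j [-0.61  0.2  -0.08  1.28 -0.    1.03]
```

```bash
python3 -m inch '[{"x":-0.1,"y":-0.05,"z":0.3,"ax":0.08,"ay":-0.12,"az":0},{"x":0,"y":0,"z":0,"ax":0,"ay":0,"az":0}]' ;python3 -c "
from h import *
go(.485,-.342,.022,(.9976,-.067))"; python3 -m inch '[{"x":0,"y":0,"z":0,"ax":0,"ay":0,"az":0},{"x":0,"y":0,"z":0,"ax":0,"ay":0,"az":0},{"x":0,"y":0,"z":0,"ax":0,"ay":0,"az":0},{"x":0,"y":0,"z":0,"ax":0,"ay":0,"az":0},{"x":0,"y":0,"z":0,"ax":0,"ay":0,"az":0},{"x":0,"y":0,"z":0,"ax":0,"ay":0,"az":0}]' 0 40; python3 -c "
from h import *
go(.4586,-.150,None,(1,0))"
```

```text
clock: 5.65
ee_pos: [0.4868, -0.3428, 0.0255]
tool_rot: [[0.998, -0.068, 0.002], [-0.068, -0.998, -0.001], [0.003, 0.001, -1.0]]
force: [-0.0, 0.8, 0.3]
gripper_width: 0.0854
clock 5.65 p [ 0.4868 -0.3428  0.0255] shift [-0.047 -0.016  0.087] az -0.01 tilt ax,ay [ 0.01 -0.03] F [-0.   0.8  0.3] w 0.0854 j [-0.61  0.21 -0.09  1.27  0.    1.03]
clock: 6.4
ee_pos: [0.4877, -0.3435, 0.0279]
tool_rot: [[0.998, -0.068, 0.005], [-0.068, -0.998, -0.003], [0.005, 0.003, -1.0]]
force: [0.0, -0.6, 1.4]
gripper_width: 0.0175
clock 6.4 p [ 0.4877 -0.3435  0.0279] shift [-1.054 -4.778 -0.02 ] az -0.78 tilt ax,ay [ 0.03 -0.06] F [ 0.  -0.6  1.4] w 0.0175 j [-0.61  0.21 -0.08  1.27  0.    1.02]
```

```bash
python3 -m inch '[{"x":-0.25,"y":-0.3,"z":0.03,"ax":0.03,"ay":-0.06,"az":-0.2},{"x":-0.25,"y":-0.3,"z":0.02,"ax":0,"ay":0,"az":-0.2},{"x":-0.25,"y":-0.3,"z":0.02,"ax":0,"ay":0,"az":-0.2},{"x":-0.25,"y":-0.3,"z":0.02,"ax":0,"ay":0,"az":-0.2},{"x":0,"y":0,"z":0,"ax":0,"ay":0,"az":0}]' ; python3 -c "
from h import *
go(.4586,-.150,None,(1,0));snap('top','top1');crop('top1',215,195,266,110,3,'c3')"
```

```text
clock: 7.02
ee_pos: [0.4535, -0.2964, 0.0282]
tool_rot: [[1.0, 0.001, 0.011], [0.001, -1.0, -0.009], [0.011, 0.009, -1.0]]
force: [-1.6, 0.9, -1.6]
gripper_width: 0.0174
clock 7.025 p [ 0.4535 -0.2964  0.0282] shift [ 0.134 -3.659 -0.03 ] az 0.02 tilt ax,ay [ 0.1  -0.13] F [-1.6  0.9 -1.6] w 0.0174 j [-0.58  0.07 -0.23  1.25 -0.    0.99]
```

View pics/c3.png

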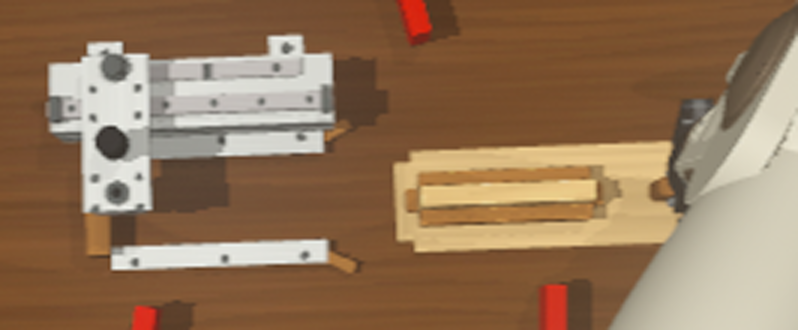

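Top crop c3: the tray lies ahead of the mouth, front corners (411,152) and (414,250), sides reaching (665,142) and (665,243); stave standing.

```bash
cat >> h.py <<'E'
def P(f,n,cu,cv,z): 
    w=pix2w(f,215+(cu+.5)/3-.5,195+(cv+.5)/3-.5,z); print(n,(w*1000).round(1)); return w
E
python3 - <<'E'
from h import *
f='top1'
P(f,'FL',411,152,.008);P(f,'FR',414,250,.008);P(f,'L',665,142,.008);P(f,'R',665,243,.008);P(f,'nL',395,163,.008);P(f,'nR',398,240,.008)
P(f,'sf',420,196,.053);P(f,'sr',598,191,.053)
E
```

```text
FL [497.4 -68.8   8. ]
FR [409.7 -67.9   8. ]
L [ 499.1 -295.5    8. ]
R [ 409.  -289.4    8. ]
nL [487.9 -54.1   8. ]
nR [419.  -54.1   8. ]
sf [452.4 -72.4  53. ]
sr [ 451.9 -225.    53. ]
```

```bash
python3 -m inch '[{"x":0.13,"y":-0.2,"z":0.02,"ax":0.1,"ay":-0.13,"az":0.02},{"x":0,"y":-0.4,"z":0.02,"ax":0,"ay":0,"az":0},{"x":0,"y":0,"z":0,"ax":0,"ay":0,"az":0}]' ; python3 -c "
from h import *
go(.4588,-.0434,.028,(1,0))"
```

```text
clock: 7.45
ee_pos: [0.461, -0.2747, 0.0278]
tool_rot: [[1.0, -0.003, 0.001], [-0.003, -1.0, -0.004], [0.001, 0.004, -1.0]]
force: [-1.6, 3.2, 0.1]
gripper_width: 0.0178
clock 7.45 p [ 0.461  -0.2747  0.0278] shift [-0.072 -5.783 -0.026] az -0.04 tilt ax,ay [ 0.04 -0.01] F [-1.6  3.2  0.1] w 0.0178 j [-0.54  0.07 -0.23  1.26 -0.    1.04]
```

```bash
python3 -m inch '[{"x":-0.06,"y":-0.35,"z":0,"ax":0.04,"ay":0,"az":-0.04},{"x":0,"y":-0.35,"z":0,"ax":0,"ay":0,"az":0},{"x":0,"y":-0.35,"z":0,"ax":0,"ay":0,"az":0}]' ; python3 -c "
from h import *
go(.4588,-.0434,.028,(1,0))"
```

```text
clock: 7.82
ee_pos: [0.4593, -0.2325, 0.0278]
tool_rot: [[1.0, -0.002, 0.001], [-0.002, -1.0, -0.003], [0.001, 0.003, -1.0]]
force: [-0.7, -3.4, 1.4]
gripper_width: 0.0173
clock 7.825 p [ 0.4593 -0.2325  0.0278] shift [-0.022 -4.729 -0.017] az -0.02 tilt ax,ay [ 0.03 -0.01] F [-0.7 -3.4  1.4] w 0.0173 j [-0.47  0.02 -0.29  1.26 -0.    1.11]
```

```bash
python3 -m inch '[{"x":-0.02,"y":-0.35,"z":0,"ax":0,"ay":0,"az":0},{"x":0,"y":-0.35,"z":0,"ax":0,"ay":0,"az":0},{"x":0,"y":-0.35,"z":0,"ax":0,"ay":0,"az":0}]' ; python3 -c "
from h import *
go(.4588,-.0434,.028,(1,0))"
```

```text
clock: 8.2
ee_pos: [0.4584, -0.1874, 0.0278]
tool_rot: [[1.0, -0.002, 0.001], [-0.002, -1.0, -0.003], [0.001, 0.003, -1.0]]
force: [-0.1, -3.4, 2.5]
gripper_width: 0.0174
clock 8.2 p [ 0.4584 -0.1874  0.0278] shift [ 0.004 -3.599 -0.016] az -0.02 tilt ax,ay [ 0.03 -0.01] F [-0.1 -3.4  2.5] w 0.0174 j [-0.39 -0.03 -0.33  1.26 -0.    1.19]
```

Entering smoothly, with almost no side force.

```bash
python3 -m inch '[{"x":0,"y":-0.4,"z":0,"ax":0,"ay":0,"az":0},{"x":0,"y":-0.4,"z":0,"ax":0,"ay":0,"az":0},{"x":0,"y":-0.4,"z":0,"ax":0,"ay":0,"az":0},{"x":0,"y":-0.4,"z":0,"ax":0,"ay":0,"az":0}]' ; python3 -c "
from h import *
go(.4588,-.0434,.028,(1,0))"
```

```text
clock: 8.7
ee_pos: [0.4584, -0.1189, 0.0278]
tool_rot: [[1.0, -0.002, 0.001], [-0.002, -1.0, -0.003], [0.001, 0.003, -1.0]]
force: [0.3, -4.4, 2.9]
gripper_width: 0.0174
clock 8.7 p [ 0.4584 -0.1189  0.0278] shift [ 0.008 -1.887 -0.012] az -0.02 tilt ax,ay [ 0.04 -0.01] F [ 0.3 -4.4  2.9] w 0.0174 j [-0.25 -0.08 -0.38  1.26 -0.    1.32]
```

```bash
python3 -m inch '[{"x":0,"y":-0.4,"z":0,"ax":0,"ay":0,"az":0},{"x":0,"y":-0.4,"z":0,"ax":0,"ay":0,"az":0},{"x":0,"y":-0.4,"z":0,"ax":0,"ay":0,"az":0}]';  python3 -m inch '[{"x":0,"y":-0.2,"z":0,"ax":0,"ay":0,"az":0},{"x":0,"y":-0.2,"z":0,"ax":0,"ay":0,"az":0}]'; python3 -m inch '[{"x":0,"y":-0.15,"z":0,"ax":0,"ay":0,"az":0},{"x":0,"y":-0.15,"z":0,"ax":0,"ay":0,"az":0}]'; python3 -c "
from h import *
go(.4588,-.0434,.028,(1,0))"
```

```text
clock: 9.07
ee_pos: [0.4584, -0.0675, 0.0278]
tool_rot: [[1.0, -0.002, 0.001], [-0.002, -1.0, -0.004], [0.001, 0.004, -1.0]]
force: [0.8, -5.8, 3.3]
gripper_width: 0.0175
clock: 9.32
ee_pos: [0.4584, -0.0499, 0.0278]
tool_rot: [[1.0, -0.001, 0.001], [-0.001, -1.0, -0.004], [0.001, 0.004, -1.0]]
force: [0.3, -4.1, 3.6]
gripper_width: 0.0175
clock: 9.57
ee_pos: [0.4593, -0.0422, 0.0285]
tool_rot: [[1.0, -0.003, 0.003], [-0.003, -1.0, -0.017], [0.003, 0.017, -1.0]]
force: [0.2, -44.7, 6.2]
gripper_width: 0.0174
clock 9.575 p [ 0.4593 -0.0422  0.0285] shift [-0.011  0.031  0.012] az -0.04 tilt ax,ay [ 0.19 -0.03] F [  0.2 -44.7   6.2] w 0.0174 j [-0.08 -0.11 -0.41  1.26 -0.02  1.49]
```

```bash
python3 -m inch '[{"x":0,"y":0,"z":0,"ax":0,"ay":0,"az":0},{"x":0,"y":0,"z":0,"ax":0,"ay":0,"az":0}]';  python3 -m inch '[{"x":0,"y":0,"z":0,"ax":0,"ay":0,"az":0},{"x":0,"y":0,"z":0,"ax":0,"ay":0,"az":0},{"x":0,"y":0,"z":0,"ax":0,"ay":0,"az":0},{"x":0,"y":0,"z":0,"ax":0,"ay":0,"az":0}]' 0.7; python3 -m inch '[{"x":0,"y":0,"z":-0.5,"ax":0,"ay":0,"az":0},{"x":0,"y":0,"z":-1,"ax":0,"ay":0,"az":0},{"x":0,"y":0,"z":-1,"ax":0,"ay":0,"az":0},{"x":0,"y":0,"z":-1,"ax":0,"ay":0,"az":0},{"x":0,"y":0,"z":-0.8,"ax":0,"ay":0,"az":0}]'; python3 -c "
from h import *
go(.4588,-.1,.2,(1,0))
d=snap('top','top2');crop('top2',215,195,266,110,3,'c4'); snap('wrist','w2')
a=cv2.imread('pics/c4.png');b=cv2.resize(cv2.imread('pics/w2.png'),None,fx=.55,fy=.55)
b=cv2.copyMakeBorder(b,0,0,0,798-b.shape[1],cv2.BORDER_CONSTANT)
cv2.imwrite('pics/c5.png',np.vstack([a,b]))"
```

```text
clock: 9.82
ee_pos: [0.4586, -0.0425, 0.0278]
tool_rot: [[1.0, -0.004, 0.001], [-0.004, -1.0, -0.017], [0.001, 0.017, -1.0]]
force: [-0.7, -3.8, 1.1]
gripper_width: 0.0173
clock: 10.32
ee_pos: [0.4579, -0.041, 0.0269]
tool_rot: [[1.0, -0.004, -0.001], [-0.004, -1.0, -0.014], [-0.001, 0.014, -1.0]]
force: [-0.0, 0.6, -0.6]
gripper_width: 0.0596
clock: 10.95
ee_pos: [0.4563, -0.0381, 0.2011]
tool_rot: [[1.0, -0.003, -0.006], [-0.003, -1.0, -0.012], [-0.006, 0.012, -1.0]]
force: [0.4, 0.6, -0.2]
gripper_width: 0.0601
clock 10.95 p [ 0.4563 -0.0381  0.2011] shift [0.067 1.548 0.047] az -0.04 tilt ax,ay [0.14 0.07] F [ 0.4  0.6 -0.2] w 0.0601 j [-0.08 -0.14 -0.1   1.61 -0.01  1.5 ]
```

View pics/c5.png

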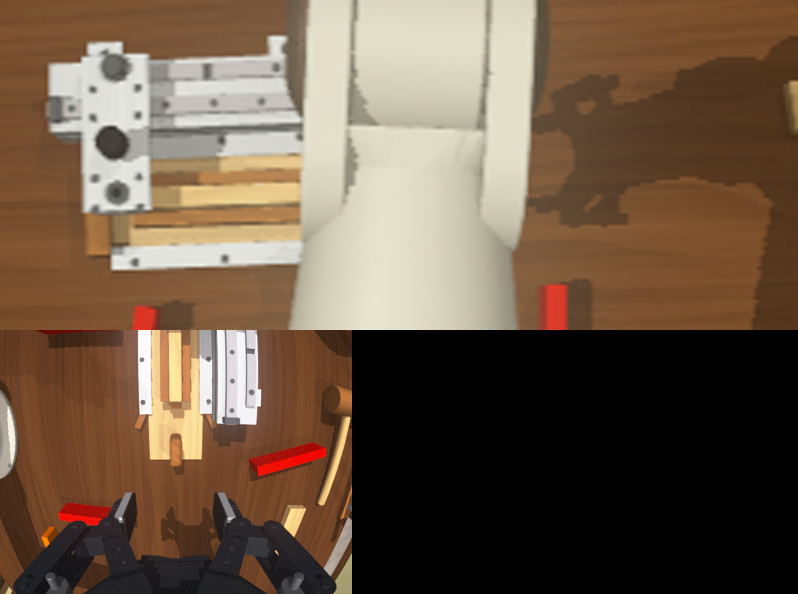

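Tray home, stave in it, gripper clear. Now turn the jaws along the rail and go to the knob.

```bash
python3 -m inch '[{"x":0,"y":0,"z":0,"ax":0.14,"ay":0.07,"az":-1},{"x":0,"y":0,"z":0,"ax":0,"ay":0,"az":-1},{"x":0,"y":0,"z":0,"ax":0,"ay":0,"az":-1},{"x":0,"y":0,"z":0,"ax":0,"ay":0,"az":-1},{"x":0,"y":0,"z":0,"ax":0,"ay":0,"az":-1},{"x":0,"y":0,"z":0,"ax":0,"ay":0,"az":-1},{"x":0,"y":0,"z":0,"ax":0,"ay":0,"az":-1},{"x":0,"y":0,"z":0,"ax":0,"ay":0,"az":-1},{"x":0,"y":0,"z":0,"ax":0,"ay":0,"az":-1},{"x":0,"y":0,"z":0,"ax":0,"ay":0,"az":-1},{"x":0,"y":0,"z":0,"ax":0,"ay":0,"az":-1},{"x":0,"y":0,"z":0,"ax":0,"ay":0,"az":-1}]' 0.9 >/dev/null
python3 -m inch '[{"x":0,"y":0,"z":0,"ax":0,"ay":0,"az":-1},{"x":0,"y":0,"z":0,"ax":0,"ay":0,"az":-1},{"x":0,"y":0,"z":0,"ax":0,"ay":0,"az":-1},{"x":0,"y":0,"z":0,"ax":0,"ay":0,"az":-1},{"x":0,"y":0,"z":0,"ax":0,"ay":0,"az":-1},{"x":0,"y":0,"z":0,"ax":0,"ay":0,"az":-1}]' >/dev/null; python3 -c "
from h import *
go(.496,.181,.2,(0,1))"
```

```text
clock 13.3 p [ 0.4543 -0.0368  0.1895] shift [ 5.387  1.31  -0.253] az 0.57 tilt ax,ay [-0.11 -0.05] F [-0.4 -0.1 -0.4] w 0.0768 j [-0.08 -0.14 -0.13  1.59  0.   -0.13]
```

```bash
python3 -m inch '[{"x":0,"y":0,"z":0,"ax":-0.1,"ay":-0.05,"az":0.55},{"x":0.9,"y":0.2,"z":-0.1,"ax":0,"ay":0,"az":0},{"x":0.9,"y":0.2,"z":-0.1,"ax":0,"ay":0,"az":0},{"x":0.9,"y":0.2,"z":0,"ax":0,"ay":0,"az":0},{"x":0.9,"y":0.2,"z":0,"ax":0,"ay":0,"az":0},{"x":0.9,"y":0.2,"z":0,"ax":0,"ay":0,"az":0},{"x":0,"y":0,"z":0,"ax":0,"ay":0,"az":0}]' >/dev/null; python3 -c "
from h import *
go(.496,.181,.2,(0,1)); snap('wrist','w3')
print(w2pix('w3',(.496,.181,.128),True),w2pix('w3',(.566,.108,.066),True),w2pix('w3',(.565,.183,.099),True))"
```

```text
clock 14.175 p [0.4938 0.1485 0.1916] shift [ 0.812  0.054 -0.21 ] az -0.0 tilt ax,ay [-0.08  0.01] F [ 0.2 -0.7  0.4] w 0.0773 j [0.29 0.   0.01 1.59 0.   0.29]
[370.00983565 261.94665882] [267.06840379 313.81842891] [362.38245294 334.1939762 ]
```

View pics/w3.png

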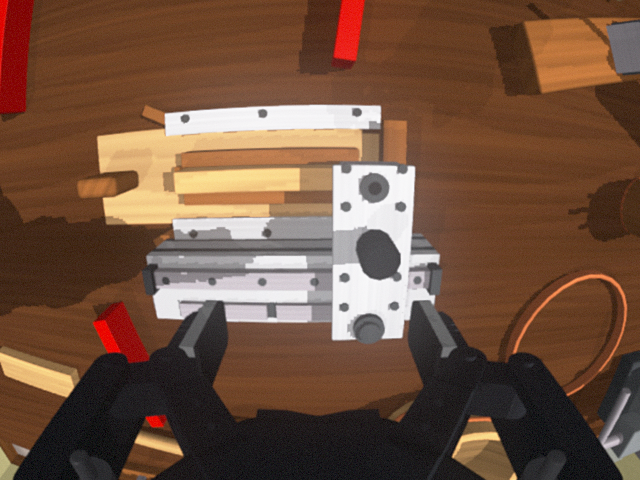

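Wrist view: knob top ≈(382,260), plunger ≈(369,326), notch (dark gap in the index strip) at (271,311); tray fully in with nose at the stop.

```bash
python3 -c "
from h import *
for n,u,v,z in [('knob',382,260,.128),('plungertop',369,326,.099),('notch',271,311,.066),('plateL bottom',333,338,.089),('plate R bottom',404,338,.089),('plate TL',333,166,.089),('plateTR',415,167,.089),('stripL',180,311,.066)]: print(n,(pix2w('w3',u,v,z,True)*1e3).round(1))
crop('w3',240,140,200,220,2.7,'c6')"
```

```text
knob [494.8 188.2 128. ]
plungertop [557.9 187.5  99. ]
notch [563.3 111.4  66. ]
plateL bottom [574.5 161.7  89. ]
plate R bottom [576.1 218.1  89. ]
plate TL [443.4 159.8  89. ]
plateTR [443.  215.3  89. ]
stripL [566.2  31.4  66. ]
```

View pics/c6.png

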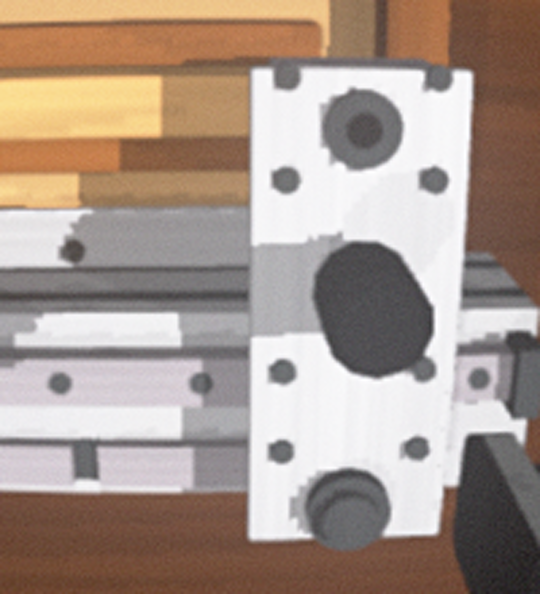

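```bash
python3 -m inch '[{"x":0.9,"y":0.05,"z":0,"ax":-0.08,"ay":0,"az":0},{"x":0,"y":0,"z":0.6,"ax":0,"ay":0,"az":0},{"x":0,"y":0,"z":0.6,"ax":0,"ay":0,"az":0},{"x":0,"y":0,"z":0.6,"ax":0,"ay":0,"az":0},{"x":0,"y":0,"z":0,"ax":0,"ay":0,"az":0}]' >/dev/null; python3 -c "
from h import *
go(.496,.185,.096,(0,1))"
```

```text
clock 14.85 p [0.4949 0.1798 0.1167] shift [0.132 0.027 0.517] az -0.06 tilt ax,ay [-0.01  0.03] F [-1.3 -0.6  0. ] w 0.077 j [ 0.35  0.02 -0.12  1.44 -0.    0.35]
```

```bash
python3 -m inch '[{"x":0.13,"y":0.03,"z":0.5,"ax":0,"ay":0,"az":-0.05},{"x":0,"y":0,"z":0.03,"ax":0,"ay":0,"az":0}]'; python3 -m inch '[{"x":0,"y":0,"z":0,"ax":0,"ay":0,"az":0},{"x":0,"y":0,"z":0,"ax":0,"ay":0,"az":0},{"x":0,"y":0,"z":0,"ax":0,"ay":0,"az":0},{"x":0,"y":0,"z":0,"ax":0,"ay":0,"az":0},{"x":0,"y":0,"z":0,"ax":0,"ay":0,"az":0},{"x":0,"y":0,"z":0,"ax":0,"ay":0,"az":0}]' 0 60; python3 -c "
from h import *
go(.496,.110,.096,(0,1))"
```

```text
clock: 15.1
ee_pos: [0.4967, 0.1838, 0.0972]
tool_rot: [[0.002, 1.0, 0.001], [1.0, -0.002, -0.002], [-0.002, 0.001, -1.0]]
force: [0.1, -0.8, -0.5]
gripper_width: 0.0766
clock: 15.85
ee_pos: [0.4978, 0.1838, 0.1009]
tool_rot: [[0.003, 1.0, 0.005], [1.0, -0.003, 0.0], [0.0, 0.005, -1.0]]
force: [-0.7, 0.6, -1.9]
gripper_width: 0.0242
clock 15.85 p [0.4978 0.1838 0.1009] shift [-1.845 -0.041  0.123] az -0.03 tilt ax,ay [ 0.05 -0.  ] F [-0.7  0.6 -1.9] w 0.0242 j [ 0.35  0.03 -0.14  1.4  -0.    0.36]
```

```bash
python3 -m inch '[{"x":0,"y":0,"z":0,"ax":0.05,"ay":0,"az":0},{"x":0,"y":0,"z":0,"ax":0,"ay":0,"az":0},{"x":0,"y":-0.04,"z":0.1,"ax":0,"ay":0,"az":0},{"x":0,"y":0,"z":0.1,"ax":0,"ay":0,"az":0}]' 0.55; python3 -m inch '[{"x":0,"y":0,"z":0.02,"ax":0,"ay":0,"az":0},{"x":0,"y":0,"z":0.02,"ax":0,"ay":0,"az":0},{"x":0,"y":0,"z":0,"ax":0,"ay":0,"az":0},{"x":0,"y":0,"z":0,"ax":0,"ay":0,"az":0},{"x":0,"y":0,"z":0,"ax":0,"ay":0,"az":0}]' 0 60; python3 -c "
from h import *
go(.496,.110,.096,(0,1))"
```

```text
clock: 16.35
ee_pos: [0.4964, 0.1837, 0.0929]
tool_rot: [[0.003, 1.0, 0.001], [1.0, -0.003, -0.0], [-0.0, 0.001, -1.0]]
force: [0.7, 0.2, 1.1]
gripper_width: 0.047
clock: 16.98
ee_pos: [0.4962, 0.1836, 0.0917]
tool_rot: [[0.003, 1.0, 0.001], [1.0, -0.003, 0.0], [0.0, 0.001, -1.0]]
force: [0.4, -1.3, 1.8]
gripper_width: 0.0248
clock 16.975 p [0.4962 0.1836 0.0917] shift [-1.841 -0.    -0.107] az -0.03 tilt ax,ay [ 0.01 -0.  ] F [ 0.4 -1.3  1.8] w 0.0248 j [ 0.35  0.03 -0.15  1.39 -0.    0.36]
```

```bash
python3 -m inch '[{"x":-0.3,"y":0,"z":0,"ax":0,"ay":0,"az":0},{"x":-0.3,"y":0,"z":0,"ax":0,"ay":0,"az":0},{"x":-0.3,"y":0,"z":0,"ax":0,"ay":0,"az":0}]'; python3 -m inch '[{"x":-0.2,"y":0,"z":0,"ax":0,"ay":0,"az":0},{"x":-0.1,"y":0,"z":0,"ax":0,"ay":0,"az":0},{"x":0,"y":0,"z":0,"ax":0,"ay":0,"az":0}]';python3 -c "
from h import *
go(.496,.110,.092,(0,1))"
```

```text
clock: 17.35
ee_pos: [0.4965, 0.1498, 0.0917]
tool_rot: [[-0.0, 1.0, 0.002], [1.0, 0.0, 0.005], [0.005, 0.002, -1.0]]
force: [0.7, 4.6, -0.6]
gripper_width: 0.0247
clock: 17.73
ee_pos: [0.4966, 0.1371, 0.0917]
tool_rot: [[0.001, 1.0, 0.002], [1.0, -0.001, 0.006], [0.006, 0.002, -1.0]]
force: [1.1, 0.6, 0.4]
gripper_width: 0.0245
clock 17.725 p [0.4966 0.1371 0.0917] shift [-0.678 -0.014 -0.011] az -0.01 tilt ax,ay [ 0.02 -0.06] F [1.1 0.6 0.4] w 0.0245 j [ 0.27 -0.01 -0.19  1.38  0.    0.27]
```

```bash
python3 -m inch '[{"x":-0.2,"y":0,"z":0,"ax":0,"ay":0,"az":0},{"x":-0.2,"y":0,"z":0,"ax":0,"ay":0,"az":0},{"x":0,"y":0,"z":0,"ax":0,"ay":0,"az":0}]'; for i in 1; do python3 -m inch '[{"x":-0.07,"y":0,"z":0,"ax":0,"ay":0,"az":0}]';python3 -m inch '[{"x":-0.07,"y":0,"z":0,"ax":0,"ay":0,"az":0}]'; python3 -m inch '[{"x":-0.07,"y":0,"z":0,"ax":0,"ay":0,"az":0}]'; done | grep -E "ee_pos|force"
```

```text
clock: 18.1
ee_pos: [0.4967, 0.1204, 0.0917]
tool_rot: [[0.0, 1.0, 0.002], [1.0, -0.0, 0.006], [0.006, 0.002, -1.0]]
force: [-0.0, -1.5, 1.1]
gripper_width: 0.0243
ee_pos: [0.4967, 0.1175, 0.0917]
force: [0.2, 3.5, 1.0]
ee_pos: [0.4968, 0.1145, 0.0917]
force: [-0.3, -0.6, 0.7]
ee_pos: [0.4968, 0.1114, 0.0917]
force: [0.5, 2.4, 0.9]
```

```bash
(python3 -m inch '[{"x":-0.04,"y":0,"z":0,"ax":0,"ay":0,"az":0}]';python3 -m inch '[{"x":-0.04,"y":0,"z":0,"ax":0,"ay":0,"az":0}]'; python3 -m inch '[{"x":-0.04,"y":0,"z":0,"ax":0,"ay":0,"az":0}]';python3 -m inch '[{"x":-0.04,"y":0,"z":0,"ax":0,"ay":0,"az":0}]') | grep -E "ee_pos|force"
```

```text
ee_pos: [0.4968, 0.1097, 0.0917]
force: [0.3, 4.1, 0.6]
ee_pos: [0.4968, 0.109, 0.0917]
force: [-0.6, 12.3, 0.8]
ee_pos: [0.4968, 0.1087, 0.0917]
force: [-0.5, 12.0, -0.2]
ee_pos: [0.4968, 0.1081, 0.0917]
force: [0.6, 9.0, 0.7]
```

```bash
(python3 -m inch '[{"x":0,"y":0,"z":0,"ax":0,"ay":0,"az":0},{"x":0,"y":0,"z":0,"ax":0,"ay":0,"az":0}]';python3 -m inch '[{"x":0.03,"y":0,"z":0,"ax":0,"ay":0,"az":0}]'; python3 -m inch '[{"x":0.03,"y":0,"z":0,"ax":0,"ay":0,"az":0}]';python3 -m inch '[{"x":0.03,"y":0,"z":0,"ax":0,"ay":0,"az":0}]') | grep -E "ee_pos|force"; python3 -c "
from h import *
go(.496,.110,.092,(0,1)); snap('wrist','w4'); crop('w4',240,140,200,220,2.7,'c7'); snap('side','side4'); crop('side4',265,190,100,75,6,'c8')
a=cv2.imread('pics/c7.png');print(a.shape);b=cv2.resize(cv2.imread('pics/w4.png'),(792,594));cv2.imwrite('pics/c7.png',b)"
```

```text
ee_pos: [0.4968, 0.1083, 0.0917]
force: [-0.2, 4.1, -0.4]
ee_pos: [0.4968, 0.1094, 0.0917]
force: [-0.8, 1.1, 1.4]
ee_pos: [0.4968, 0.1099, 0.0917]
force: [-0.3, -4.1, 2.0]
ee_pos: [0.4968, 0.1102, 0.0917]
force: [0.0, -7.3, 2.3]
clock 19.6 p [0.4968 0.1102 0.0917] shift [-0.006 -0.02  -0.008] az 0.01 tilt ax,ay [ 0.03 -0.1 ] F [ 0.  -7.3  2.3] w 0.0244 j [ 0.21 -0.02 -0.21  1.38  0.01  0.21]
(594, 540, 3)
```

View pics/c7.png

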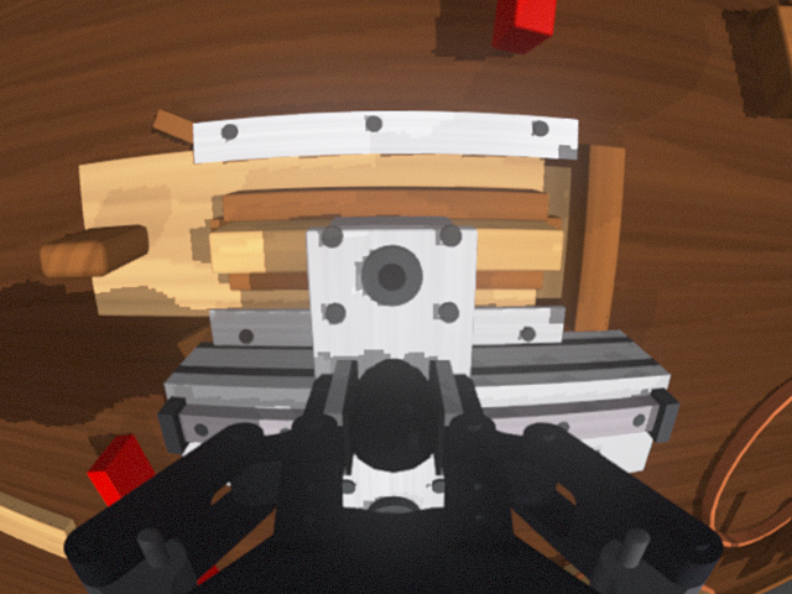

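Carriage resists both ways: 12 N pushing at y=0.109, −7 N pulling at 0.110, so the ball is in the notch. I'll check the tray nose against the stop in a crop.

```bash
python3 -m inch '[{"x":-0.01,"y":0,"z":0,"ax":0,"ay":0,"az":0},{"x":0,"y":0,"z":0,"ax":0,"ay":0,"az":0},{"x":0,"y":0,"z":0,"ax":0,"ay":0,"az":0}]'; python3 -c "
from h import *
s=792/640
for n,u,v,z in [('tray rear',86,240,.008),('shoulder',545,172,.008),('dark edge',568,220,.008),('stop face top',585,240,.03),('lip R end',578,150,.015),('lip L end',193,150,.015)]: print(n,(pix2w('w4',u/s,v/s,z,True)*1e3).round(1))
a=cv2.imread('pics/w4.png')[110:270,370:530]; a=cv2.convertScaleAbs(cv2.resize(a,None,fx=3.6,fy=3.6,interpolation=cv2.INTER_CUBIC),alpha=1.5)
cv2.imwrite('pics/c9.png',a)"
```

```text
clock: 20.08
ee_pos: [0.4968, 0.1098, 0.0917]
tool_rot: [[-0.001, 1.0, 0.002], [1.0, 0.001, 0.009], [0.009, 0.002, -1.0]]
force: [-0.2, -0.4, 0.9]
gripper_width: 0.0247
tray rear [457.6 -66.4   8. ]
shoulder [426.2 188.6   8. ]
dark edge [450.4 203.    8. ]
stop face top [456.6 203.8  30. ]
lip R end [413.7 203.4  15. ]
lip L end [413.5  12.8  15. ]
```

View pics/c9.png

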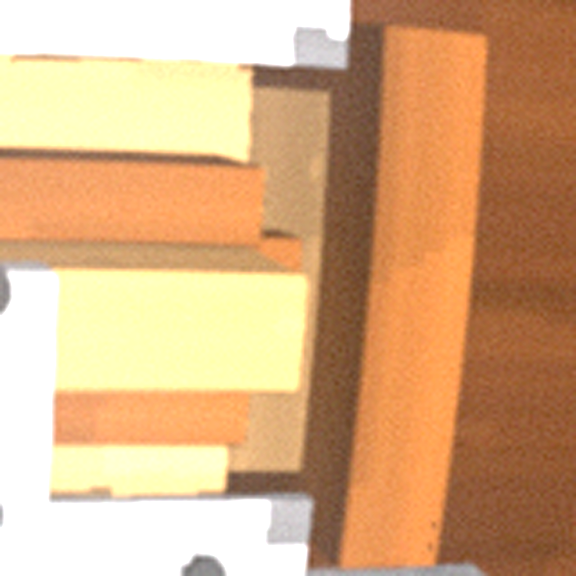

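```bash
python3 -c "
from h import *
go(.496,.110,.092,(0,1)); print(hand_in())"
```

```text
clock 20.075 p [0.4968 0.1098 0.0917] shift [ 0.004 -0.02  -0.007] az 0.01 tilt ax,ay [ 0.03 -0.1 ] F [-0.2 -0.4  0.9] w 0.0247 j [ 0.21 -0.02 -0.21  1.38  0.01  0.21]
the job is handed in; nothing more can be done
None
```

The tray is home in the jig with its stave standing, and I let go of it. The carriage ball is in the notch, and I handed the job in at 20 s still gripping the knob. No verdict was reported.

**Tray:** I pushed it in until it met the end stop, with the force rising from about 4 N to 45 N right where the stop was expected. A later wrist picture puts the nose at y = 203.0 mm and the stop face at 203.8 mm, the same within the calibration error of about 2 mm. The stave still stands between its cheeks.

**Carriage:** I slid it about 74 mm. It then resisted both ways, with 12 N against pushing on at y = 0.109 m and 7 N against pulling back at y = 0.110 m, so the ball is seated. The notch is at about y = 0.1095 m, and the last readings were 0.1098 m with almost no force on the wrist. I did not see the ball in the notch itself, because the gripper hid it.

**Checks that disagreed:** The top and wrist cameras differed by 3–7 mm along the rail for the knob, the plunger and the notch, so I found the notch by force. My first grip on the knob was about 9 mm too high, so I took it again lower before sliding. I saw no sign of touching the other things on the bench, but I did not re-measure them.

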